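# Slide the specimen carriage under the stereo microscope

### The job

The specimen dish on the microscope's two-rod sliding stage is still out at the loading end. With a fingertip press the black lock key on the carriage fully down and, keeping it held down the whole way, slide the carriage until it stops against the end block below the objective, then let the key spring back up so that the carriage is locked there. The dish just rides along: do not shift or lift it, and leave the other things on the bench where they are.

Things in the scene. Friction and masses are not known exactly. Their poses are not given: they have to be found in the camera images.
- microscope: cream stereo microscope, fixed to the bench, a two-rod sliding stage across its foot. Origin on the bench under the optical axis; z up, +x to the chrome pillar (120 mm off, 335 mm high), eyepieces lean over -x; the rods run along y and the carriage slides towards -y. Foot 24 mm high, 200 mm in y, x -110 to 180 mm. Stage base plate 100 mm wide, y -75 to +313 mm, end blocks 57 mm high.
- objective_tip (a point): lower end of the black objective, on the optical axis, 172 mm above the bench. The head above it is up to 50 mm in radius (y) and reaches 310 mm up; the two eyepieces end about 120 mm out along -x, 375 mm up. Nothing of the microscope or stage farther than 60 mm along +y stands higher than 105 mm.
- carriage (a joint): slide of the carriage along the rods, m: 0 at the loading end (start), 0.090 against the end stop below the objective (towards the microscope's -y). Takes about 1.5 N. Locked at both ends (about 1.5 mm of play) unless the key is more than 4 mm down; if let up on the way, the key stays about 4 mm down and catches only at an end.
- lock_key (a joint): how far the lock key is pressed down into the carriage, m: 0 up (locked at an end), 0.008 fully down. Spring: 2 N to start, 5.2 N fully down; it springs back up by itself.
- key_top (a point): middle of the top of the black ribbed lock key, 34 mm (microscope x) by 30 mm (y), on the outer (+y) end of the carriage, 170 mm to the +y side of plate_mid; moves with carriage and key. 86.5 mm above the bench when up; fully down it still stands 2.5 mm proud of the dark 48 by 49 mm housing round it. Open on all sides but +y, where the thumb rest stands.
- thumb_rest (a point): middle of the top edge of the aluminium thumb rest fixed to the carriage: upright plate 48 mm wide (x), 6 mm thick (y), top 104 mm above the bench, its face 18 mm to the +y side of the key's middle. A finger on the key may push against it towards -y.
- plate_mid (a point): middle of the carriage's dish plate (100 mm square, round white inlay), on its top, 65 mm above the bench; moves with the carriage.
- viewing_spot (a point): fixed point on the optical axis, 65 mm above the bench: where plate_mid is when the carriage is against the end stop.
- dish_mid (a point): middle of the closed clear specimen dish, 63 mm across and 14.5 mm high, lying loose on the dish plate (this point 7 mm above the plate).
- toothbrush: blue toothbrush, 175 mm long, 18 mm high, lying on the bench on the -x side of the stage. Origin on the bench under its middle, x towards the bristles. To be left alone.
- forceps: steel forceps, 135 mm long, 8 mm high, lying on the bench on the +x side of the stage. Origin on the bench under their middle, x towards the tips. To be left alone.
- sample_jar: small glass jar with white cap, 44 mm across, 58 mm high, standing on the +x side of the stage near its outer end. Origin under its base. To be left alone.
- pen: white and green pen, 140 mm long, 10 mm thick, lying on the notes left of the robot. Origin under its middle, x towards the tip. To be left alone.
- beaker: glass beaker, 62 mm across, 75 mm high, on the left of the bench. Origin under its base. To be left alone.
- wash_bottle: white plastic bottle with red cap, 52 mm across, 105 mm high, on the left of the bench. Origin under its base. To be left alone.
- dish_stack: stack of three clear dishes, 91 mm across, 43 mm high, on the left of the bench. Origin under its base. To be left alone.
Mind the look-alikes: they are no part of the job. Of the things like the part that bears dish_mid, leave any that is green, red or yellow; of the rest the larger one is meant.

How it is judged:
On the way, in this order (a step that is already met when the one before it is completed fails the run):
1. the lock key is pressed down with the carriage still at the loading end (value of joint lock_key above 0.005 m and value of joint carriage below 0.01 m), for 0.1 s.
2. the carriage is against its end stop below the objective, the key still held down (value of joint carriage above 0.0872 m and value of joint lock_key above 0.0048 m), for 0.1 s.
At the end, for the whole second after the job is handed in: The carriage is within 3 mm of its end stop and at rest, the lock key has sprung up (less than 1.5 mm down), the dish lies flat on its plate within 15 mm of the plate's middle, and the other things are within 20 mm of where they were (value of joint carriage above 0.087 m and value of joint lock_key below 0.0015 m and velocity of joint carriage between -0.005 and 0.005 m/s and horizontal distance between dish_mid and plate_mid below 0.015 m and z of dish_mid in the frame of plate_mid below 0.011 m and linear speed of dish below 0.01 m/s and distance of each of toothbrush, forceps, sample_jar, pen, beaker, wash_bottle, dish_stack from where it was at the start of the episode below 0.02 m); the robot touches nothing.
It fails at once if the key is let up while the carriage is between its two ends (value of joint carriage between 0.008 and 0.082 m and value of joint lock_key below 0.0047 m).
It fails at once if the dish is lifted off its plate or shifted by more than 15 mm from its middle (z of dish_mid in the frame of plate_mid above 0.015 m or horizontal distance between dish_mid and plate_mid above 0.015 m).
It fails at once if another thing on the bench is moved by more than 20 mm (distance of any of toothbrush, forceps, sample_jar, pen, beaker, wash_bottle, dish_stack from where it was at the start of the episode above 0.02 m).
It also fails if it takes over 35 s, if anything falls off the work surface, if the arm or the gripper's body presses on something with over 40 N, if the wrist force passes 120 N, or if a joint passes its speed limit or range.

### The arm

A 6-joint arm with a two-finger parallel gripper is mounted at the origin on the work surface. World frame = base frame: x ahead of the robot, y to its left, z up, the work surface at z = 0. Lengths are in m, angles in rad, forces in N, time in s.
With the tool pointing down it reaches from about 0.35 to 0.975 m from the base axis. Payload 4.9 kg.
Tool frame: the origin (TCP) lies between the finger pads; the fingertips stand 25 mm ahead of it and the grasp point (between the pads) lies 6 mm ahead of it; z points along the fingers, y is the line along which they close (so a half turn about z gives the same grasp; the last joint's range is limited). The gripper opens to 85 mm and grips with 20 to 120 N. Pads are 22 mm wide; open, the fingers measure 114 mm over their backs; the gripper's body (76 mm by 85 mm) begins 54 mm behind the grasp point. The pads swing forward as they close: fully open they stand 13 mm farther back than shut.
Start: joints at [-1.338, 0.053, 1.613, -0, 1.476, -0.119], TCP at [0.215, -0.587, 0.226] pointing down, gripper open.
Joint ranges: [-3.01, 3.01], [-1.01, 2.22], [0.06, 2.58], [-1.02, 4.17], [0.09, 2.62], [-3.14, 3.14]. Speed limits (rad/s): [2.57, 2.57, 3.14, 3.14, 3.14, 3.14].

### API

Orientations are given as a unit quaternion [w, x, y, z].
In Python, from plant import manip gives the robot as it stands.
- The arm moves only by the shell command python3 -m inch 'ROWS'. ROWS is JSON, a list of rows, each a list of 3 entries, a list of its own where there are three numbers: the shift along the tool's x, y, z in m, then the turn, a rotation vector about the tool's x, y, z in rad, then the opening, from 0 (shut) to 1 (fully open). A call has 1 to 8 rows; each row shifts and turns the commanded pose from where the row before left it, along the tool's axes as they then stand; what a row does not reach is not made up. A row lasts 1/10 s, in which the tool goes at most 50 mm and 8.59 degrees, less where a joint would pass 70% of its speed; a pose out of reach is approached as far as the arm can. A call with a gripper value outside its range is refused whole. The fingers move at their own pace and stop on an object; the grip force is fixed at half the most. Time passes only in rows, so rows that do not move let the fingers close. It gives the time, the measured TCP pose, the force, the opening and the grip force at its end, in the units of the state.
- manip.state(): the state, without advancing time (a new reading comes with each control period).
- manip.grab_frame(name): name is "scene" or "top"; returns (picture, depth): 400x640x3 uint8, red, green, blue; 400x640 float32, m along the optical axis (not along the pixel's ray), 0 where there is no reading.
- manip.camera_params(name): a dict with "camera_matrix" (3x3 intrinsics, pixels), "rvec" (rotation vector, rad) and "tvec" (3), from world to camera coordinates, as OpenCV has them. Camera axes: x right, y down, z forward; pixel columns grow to the right and rows downward; lengths in m; the calibration is good to about 2 mm. A picture is of the moment at which its call begins. camera_params takes no time and is no camera call.
- manip.job_done(): hands the job in; it is judged then, once.
Trained networks look in the newest picture that a camera, given by its name, has taken for a name from the list of things; names that differ only in an ending like _2 or _b are one class to them, and where a whole thing is asked for, a point or a joint stands for the part that bears it (a point fixed in the world has none). Each returns a list of dicts, best first, with "score" (0 to 1); they miss things now and then, are a little off and sometimes report something else, mostly with a low value. They report only what shows in the picture. A call takes as long as a camera call. They do not tell look-alikes from the thing itself.
- manip.look_for(camera, label): "point" ([x, y, z] in m, in world coordinates, good to about 4 mm: the middle of the surface that is visible of it).
The state is a dict: "time": time; "joint_pos": joint angles; "joint_vel": joint speeds; "joint_efforts": joint torques, N m; "tool_pos": TCP position; "tool_rot": TCP orientation; "contact_force": force on the tool from outside, world axes, zero at the start; "ft_torque": the same for the moment, N m; "gripper_width": opening from 0.0 (shut) to 1.0 (fully open); "grasp_force": force on a finger pad.
Only numpy, scipy, OpenCV 4.12 (cv2) and the standard library are available. Lean on these libraries where they do the work, as an engineer would, in place of code of your own. Each camera call takes 0.05 s, during which the arm holds its last target. There are 200 camera calls.

## Working session

There is one attempt and no reset: what is moved stays moved. The work goes in short steps, Python scripts to look and compute and a shell command to move; the robot and the scene stay as the last step left them, time stands still between calls to the robot, and variables do not carry over. Pictures are saved under pics/ and viewed, at most 10 in all, crops included, and the job is handed in when it is done.

```bash
mkdir -p pics; cat > h.py <<'E'
import numpy as np, cv2
from plant import manip
def pts(name):
    im,d=manip.grab_frame(name); c=manip.camera_params(name)
    K=np.array(c["camera_matrix"]);R=cv2.Rodrigues(np.array(c["rvec"],float))[0];t=np.array(c["tvec"],float).ravel()
    v,u=np.mgrid[:d.shape[0],:d.shape[1]]
    P=np.stack([(u-K[0,2])/K[0,0]*d,(v-K[1,2])/K[1,1]*d,d],-1)
    return im,d,(P-t)@R
E
python3 - <<'E'
from h import *
for n in("top","scene"):
    im,d,W=pts(n); cv2.imwrite(f"pics/{n}1.png",im[:,:,::-1])
    for l in("key_top","thumb_rest","plate_mid","dish_mid","microscope","sample_jar"):
        print(n,l,[(np.round(r["point"],3).tolist(),round(r["score"],2)) for r in manip.look_for(n,l)[:3]])
s=manip.state();print(s["tool_pos"],s["tool_rot"],s["time"])
E
```

```text
top key_top [([0.587, 0.149, 0.084], 0.73)]
top thumb_rest [([0.387, 0.274, 0.013], 0.73), ([0.59, 0.055, 0.063], 0.63), ([0.439, 0.394, 0.042], 0.37)]
top plate_mid [([0.589, 0.064, 0.067], 0.65)]
top dish_mid [([0.593, -0.013, 0.082], 0.96), ([0.415, 0.024, 0.012], 0.87), ([0.376, 0.103, 0.02], 0.75)]
top microscope [([0.59, -0.081, 0.062], 0.97), ([0.587, 0.154, 0.087], 0.34)]
top sample_jar [([0.695, 0.182, 0.054], 0.61), ([0.588, 0.062, 0.069], 0.43)]
scene key_top [([0.594, 0.158, 0.083], 0.43)]
scene thumb_rest [([0.607, 0.074, 0.06], 0.74), ([0.715, 0.173, 0.043], 0.38)]
scene plate_mid []
scene dish_mid [([0.383, 0.106, 0.015], 0.86), ([0.424, 0.026, 0.012], 0.76), ([0.761, 0.063, 0.009], 0.74)]
scene microscope [([0.63, -0.092, 0.054], 0.67)]
scene sample_jar [([0.714, 0.173, 0.047], 0.81)]
[ 0.2153734  -0.5867329   0.22636173] [5.11147913e-05 9.84568032e-01 1.75002252e-01 3.33555054e-06] 0.7
```

View pics/top1.png

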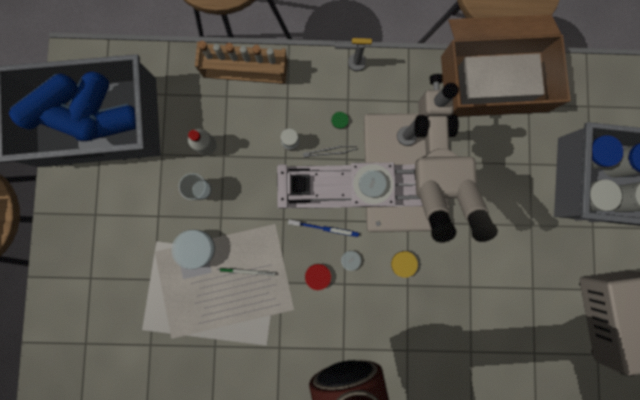

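View pics/scene1.png

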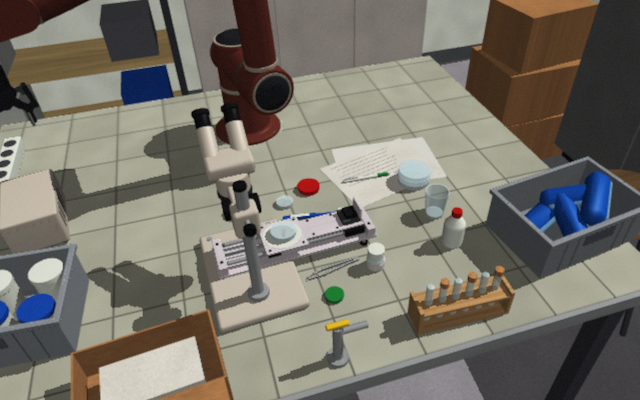

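Top view: the key is at pixel (300,184), the dish at (372,184), and the microscope head is around (445,170). The stage runs along world y, and its -y direction is to the right in the image. Next I'll measure the key and yaw from depth.

```bash
python3 - <<'E'
from h import *
im,d,W=pts("top")
g=im.max(2); X,Y,Z=W[...,0],W[...,1],W[...,2]
near=(abs(X-.588)<.05)&(abs(Y-.15)<.06)&(d>0)
for nm,m in(("key",near&(Z>.079)&(Z<.095)),("thumb",near&(Z>.097))):
    p=W[m]; print(nm,m.sum(),np.round(np.median(p,0),4),np.round(p.min(0),4),np.round(p.max(0),4))
for nm,m in (("plate",(abs(X-.59)<.07)&(abs(Y+.01)<.09)&(Z>.06)&(Z<.07)),("all",(abs(X-.588)<.07)&(Y>-.06)&(Y<.25)&(Z>.03)&(Z<.11))):
    (c,s,a)=cv2.minAreaRect(W[m][:,:2].astype(np.float32)); print(nm,c,s,a)
# x-midline of stage vs y
m=(abs(X-.588)<.075)&(Z>.03)&(Z<.11)
for y in np.arange(-.04,.22,.02):
    q=m&(abs(Y-y)<.006); x=X[q]
    if q.sum(): print(round(y,2),q.sum(),np.round([x.min(),x.max(),(x.min()+x.max())/2,Z[q].max()],3))
v=np.s_[172:198,284:316]
print(g[v][::3,::2]); print(np.round(Z[v][::3,::2]*1000).astype(int))
print(np.round(Y[184,270:320:2],3)); 
cv2.imwrite("pics/crop.png",cv2.resize(cv2.convertScaleAbs(im[150:220,265:405,::-1],alpha=1.8),None,fx=5.5,fy=5.5,interpolation=cv2.INTER_CUBIC))
E
```

```text
key 208 [0.5871 0.1512 0.0861] [0.5622 0.133  0.079 ] [0.6084 0.1729 0.0895]
thumb 65 [0.5848 0.1724 0.1035] [0.5624 0.1694 0.1012] [0.609  0.1752 0.1073]
plate (0.5930559039115906, 0.005248256027698517) (0.09983506798744202, 0.14751653373241425) 1.7260850667953491
all (0.5905871391296387, 0.07101565599441528) (0.10067898035049438, 0.2652128040790558) 2.3200953006744385
-0.04 212 [0.546 0.644 0.595 0.082]
-0.02 220 [0.544 0.644 0.594 0.083]
0.0 235 [0.543 0.644 0.593 0.085]
0.02 236 [0.543 0.641 0.592 0.081]
0.04 208 [0.542 0.641 0.591 0.068]
0.06 207 [0.541 0.64  0.591 0.069]
0.08 222 [0.541 0.64  0.59  0.068]
0.1 214 [0.541 0.639 0.59  0.068]
0.12 210 [0.54  0.636 0.588 0.068]
0.14 206 [0.537 0.636 0.586 0.089]
0.16 208 [0.537 0.635 0.586 0.089]
0.18 196 [0.536 0.635 0.585 0.107]
0.2 147 [0.535 0.635 0.585 0.061]
[[116 102  93 106 117 116 113 114 124 129 129 127 127 133 134 131]
 [132 112 131  79  61  59  50  48  50  57  57  60  66 101 116 115]
 [135 115 131  73  19  12  15  19  21  16  17  28  37  63  83 114]
 [138 118 134  76  18  14  19  23  21  15  18  24  31  62  86 124]
 [138
[... 388 characters left out ...]
  66  63]
 [ 56  59 105 102  78  75  74  77 941  78  76  77  76  64  64  63]
 [ 55  58 103 105  77  85  86  88  88  87  86  75  76  64  63  63]
 [ 58  58 104 103  78  85  86  88  87  87  86  76  74  64  63  63]
 [ 57  56 105 103  78  86  89  85  89  87  85  76  75  67  62  65]
 [ 59  60 101 104  77  87  86  86  86  86  86  78  76  75  65  66]
 [ 55  57 103 103  74  85  87  87  83  87  88  74  73  76  63  64]
 [ 57  53 102 102  76  77  76  77  77  76  75  77  78  74  64  63]
 [ 57  56  36  64  62  64  63  65  65  62  65  65  65  67  64  63]]
[0.226 0.221 0.216 0.211 0.203 0.196 0.191 0.187 0.182 0.174 0.17  0.167
 0.162 0.158 0.153 0.149 0.144 0.14  0.136 0.131 0.127 0.122 0.118 0.113
 0.108]
```

View pics/crop.png

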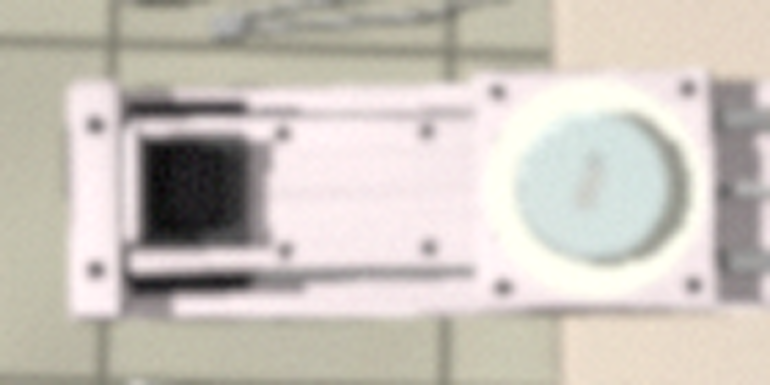

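The key middle is near (0.586, 0.151, 0.0865) and the stage yaw is about +2.3°. First I'll lift, shut the gripper and turn.

```bash
python3 -m inch '[[[0,0,-0.035],[0,0,-0.145],0],[[0,0,-0.035],[0,0,-0.145],0],[[0,0,-0.035],[0,0,-0.145],0],[[0,0,-0.035],[0,0,-0.145],0],[[0,0,-0.035],[0,0,-0.145],0],[[0,0,-0.035],[0,0,-0.145],0],[[0,0,-0.035],[0,0,-0.145],0],[[0,0,-0.035],[0,0,-0.145],0]]'; python3 -m inch '[[[0,0,0],[0,0,-0.1],0],[[0,0,0],[0,0,0],0],[[0,0,0],[0,0,0],0]]'
```

```text
time: 1.55
tool_pos: [0.2153, -0.5865, 0.5079]
tool_rot: [0.0, 0.726, 0.688, -0.0]
contact_force: [-0.1, -1.0, 0.1]
gripper_width: -0.001
grasp_force: 0.0
time: 1.85
tool_pos: [0.2153, -0.5867, 0.5052]
tool_rot: [-0.001, 0.693, 0.721, 0.0]
contact_force: [-0.3, -0.1, -0.3]
gripper_width: -0.004
grasp_force: 0.0
```

```bash
python3 -m inch '[[[0.036,0.02,0],[0,0,0],0],[[0.036,0.02,0],[0,0,0],0],[[0.036,0.02,0],[0,0,0],0],[[0.036,0.02,0],[0,0,0],0],[[0.036,0.02,0],[0,0,0],0],[[0.036,0.02,0],[0,0,0],0],[[0.036,0.02,0],[0,0,0],0],[[0.036,0.02,0],[0,0,0],0]]'; python3 -m inch '[[[0.036,0.02,0],[0,0,0],0],[[0.036,0.02,0],[0,0,0],0],[[0.036,0.02,0],[0,0,0],0],[[0.036,0.02,0],[0,0,0],0],[[0.036,0.02,0],[0,0,0],0],[[0.036,0.02,0],[0,0,0],0],[[0.036,0.02,0],[0,0,0],0],[[0.036,0.02,0],[0,0,0],0]]'
```

```text
time: 2.65
tool_pos: [0.3637, -0.2907, 0.5046]
tool_rot: [-0.001, 0.693, 0.721, 0.0]
contact_force: [0.6, -0.1, 0.4]
gripper_width: 0.002
grasp_force: 0.0
time: 3.45
tool_pos: [0.5117, 0.0037, 0.5046]
tool_rot: [-0.001, 0.693, 0.721, -0.001]
contact_force: [0.2, -0.7, -0.2]
gripper_width: -0.005
grasp_force: 0.0
```

```bash
python3 -m inch '[[[0.036,0.02,0],[0,0,0],0],[[0.036,0.02,0],[0,0,0],0],[[0.036,0.02,0],[0,0,0],0],[[0.036,0.02,0],[0,0,0],0],[[0,0,0],[0,0,0],0]]'; python3 -m inch '[[[0,0,0.045],[0,0,0],0],[[0,0,0.045],[0,0,0],0],[[0,0,0.045],[0,0,0],0],[[0,0,0.045],[0,0,0],0],[[0,0,0.045],[0,0,0],0],[[0,0,0.045],[0,0,0],0],[[0,0,0.045],[0,0,0],0],[[0,0,0.035],[0,0,0],0]]'; python3 -m inch '[[[0,0,0.01],[0,0,0],0],[[0,0,0],[0,0,0],0]]'
python3 - <<'E'
from h import *
for n in("scene","top"):
    im,d,W=pts(n)
    s=np.s_[165:255,300:420] if n=="scene" else np.s_[150:220,265:360]
    cv2.imwrite(f"pics/{n}2.png",cv2.resize(cv2.convertScaleAbs(im[s][...,::-1],alpha=1.5),None,fx=6,fy=6,interpolation=cv2.INTER_CUBIC))
s=manip.state();print(s["tool_pos"],s["contact_force"],s["time"])
E
```

```text
time: 3.95
tool_pos: [0.5864, 0.1528, 0.5022]
tool_rot: [-0.002, 0.691, 0.723, -0.002]
contact_force: [-0.3, -0.4, 0.2]
gripper_width: -0.001
grasp_force: 0.0
time: 4.75
tool_pos: [0.583, 0.1481, 0.1518]
tool_rot: [-0.002, 0.693, 0.721, -0.002]
contact_force: [0.1, 0.2, -0.5]
gripper_width: -0.006
grasp_force: 0.0
time: 4.95
tool_pos: [0.5837, 0.1484, 0.1439]
tool_rot: [-0.002, 0.693, 0.721, -0.002]
contact_force: [-0.3, 0.0, 0.5]
gripper_width: 0.003
grasp_force: 0.0
[0.5865959  0.14897342 0.1483424 ] [-0.31794979 -0.59928961  0.40598461] 5.05
```

View pics/scene2.png

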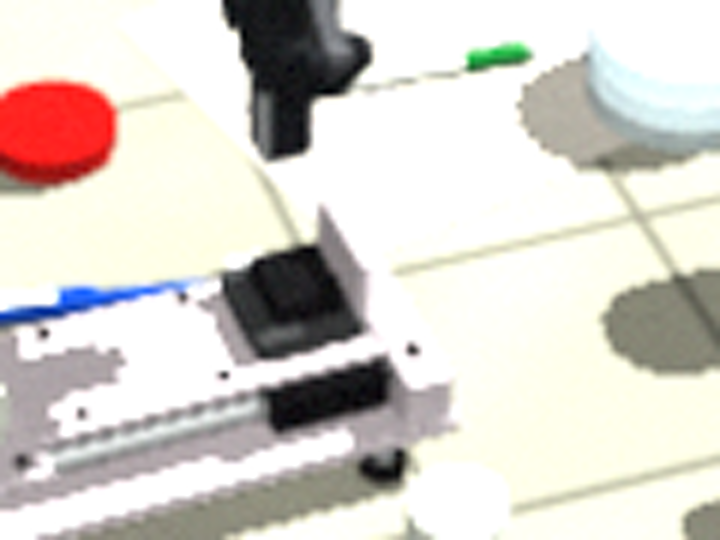

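The scene crop shows the fingertip at full-picture pixel (347,191), hovering over the key at about (350,210) with the thumb rest behind it. I'll check the projection, then press.

```bash
python3 - <<'E'
from h import *
s=manip.state();p=np.array(s["tool_pos"]);R=cv2.Rodrigues
from scipy.spatial.transform import Rotation as Ro
w,x,y,z=s["tool_rot"];tip=p+.025*Ro.from_quat([x,y,z,w]).apply([0,0,1])
c=manip.camera_params("scene")
print(tip,cv2.projectPoints(np.array([tip,[.586,.1505,.0865]]),np.array(c["rvec"],float),np.array(c["tvec"],float),np.array(c["camera_matrix"]),None)[0].reshape(-1,2))
E
python3 -m inch '[[[0.002,0,0.01],[0,0,0],0],[[0,0,0.01],[0,0,0],0],[[0,0,0.004],[0,0,0],0],[[0,0,0],[0,0,0],0],[[0,0,0],[0,0,0],0]]'
```

```text
[0.58666558 0.14897993 0.1233425 ] [[346.15056726 199.16293957]
 [346.69038016 210.40664965]]
time: 5.55
tool_pos: [0.5854, 0.1511, 0.1222]
tool_rot: [-0.0, 0.692, 0.721, -0.0]
contact_force: [0.0, -0.6, 0.1]
gripper_width: -0.0
grasp_force: 0.0
```

```bash
python3 -m inch '[[[0,0,0.004],[0,0,0],0],[[0,0,0.004],[0,0,0],0],[[0,0,0],[0,0,0],0]]';python3 -m inch '[[[0,0,0.004],[0,0,0],0],[[0,0,0],[0,0,0],0]]'
python3 - <<'E'
from h import *
im,d,W=pts("scene");s=np.s_[165:255,300:420]
cv2.imwrite("pics/scene3.png",cv2.resize(cv2.convertScaleAbs(im[s][...,::-1],alpha=1.5),None,fx=6,fy=6,interpolation=cv2.INTER_CUBIC))
s=manip.state();print(s["tool_pos"],s["contact_force"],s["time"])
E
```

```text
time: 5.85
tool_pos: [0.5849, 0.151, 0.1134]
tool_rot: [-0.0, 0.692, 0.721, -0.001]
contact_force: [0.4, -0.6, -0.5]
gripper_width: 0.004
grasp_force: 0.0
time: 6.05
tool_pos: [0.5851, 0.151, 0.1096]
tool_rot: [-0.0, 0.692, 0.721, -0.0]
contact_force: [-0.4, -0.1, -0.3]
gripper_width: 0.001
grasp_force: 0.0
[0.58519701 0.15104043 0.10989975] [-0.18938005 -0.15186633  0.65771727] 6.1
```

View pics/scene3.png

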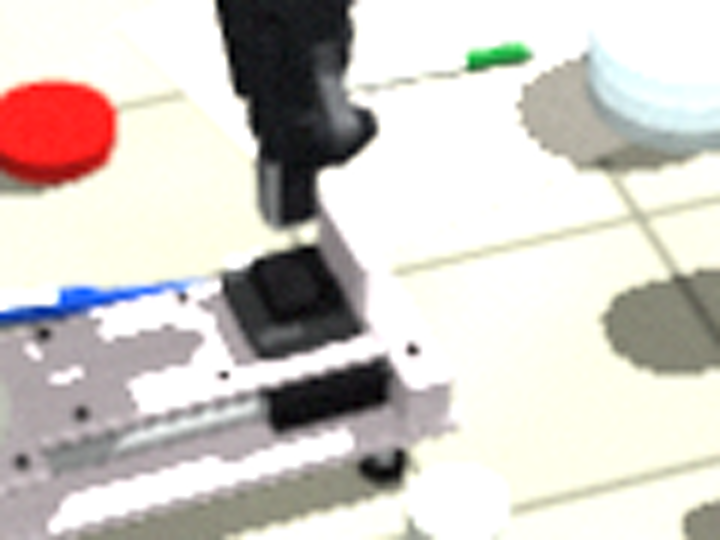

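The fingertip is at crop (285,225), still clearly above and behind the key at crop (295,285). I'll read its position from depth.

```bash
python3 - <<'E'
from h import *
im,d,W=pts("scene")
np.set_printoptions(linewidth=200)
for v in range(190,216,2):
    print(v,[tuple(np.round(W[v,u]*1000).astype(int).tolist()) for u in (344,347,350,353)])
im,d,W=pts("top")
cv2.imwrite("pics/top3.png",cv2.resize(cv2.convertScaleAbs(im[130:240,250:410,::-1],alpha=1.8),None,fx=4.5,fy=4.5))
E
```

```text
190 [(596, 141, 161), (610, 143, 171), (631, 143, 188), (648, 144, 201)]
192 [(591, 142, 150), (610, 143, 165), (627, 145, 178), (632, 150, 181)]
194 [(586, 144, 140), (611, 143, 160), (621, 147, 168), (589, 165, 137)]
196 [(591, 142, 138), (597, 148, 142), (601, 154, 143), (590, 165, 131)]
198 [(590, 143, 131), (595, 148, 134), (595, 156, 132), (593, 164, 128)]
200 [(587, 144, 122), (598, 147, 130), (598, 155, 128), (592, 164, 121)]
202 [(460, 185, 0), (596, 148, 122), (599, 155, 123), (568, 173, 93)]
204 [(470, 182, 2), (472, 190, 1), (470, 199, -3), (568, 173, 86)]
206 [(475, 180, -1), (483, 186, 4), (571, 164, 84), (566, 174, 77)]
208 [(573, 148, 84), (576, 155, 85), (581, 161, 87), (582, 168, 86)]
210 [(582, 145, 86), (584, 152, 86), (586, 159, 85), (591, 165, 88)]
212 [(585, 144, 83), (589, 150, 84), (595, 156, 87), (596, 163, 86)]
214 [(589, 143, 80), (597, 148, 85), (602, 153, 88), (603, 161, 86)]
```

View pics/top3.png

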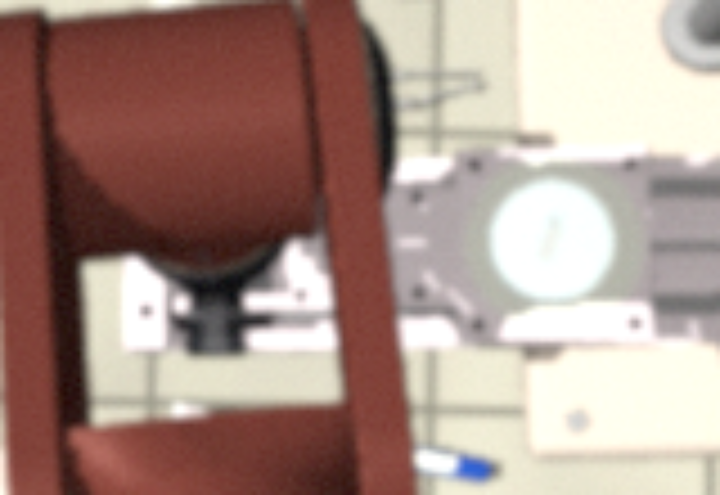

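Depth puts the visible fingertip at z≈0.118, above the key but about 30 mm higher than the TCP reading implies. The xy position is fine. I'll descend carefully, watching the force.

```bash
python3 -m inch '[[[0,0,0.005],[0,0,0],0],[[0,0,0.005],[0,0,0],0],[[0,0,0.005],[0,0,0],0],[[0,0,0.005],[0,0,0],0],[[0,0,0],[0,0,0],0]]'
python3 - <<'E'
from h import *
im,d,W=pts("scene")
for v in range(196,216,2):
    print(v,[tuple(np.round(W[v,u]*1000).astype(int).tolist()) for u in (344,347,350,353,357)])
cv2.imwrite("pics/scene4.png",cv2.resize(cv2.convertScaleAbs(im[165:255,300:420,::-1],alpha=1.5),None,fx=6,fy=6,interpolation=cv2.INTER_CUBIC))
E
```

```text
time: 6.7
tool_pos: [0.5846, 0.151, 0.0889]
tool_rot: [-0.001, 0.692, 0.721, -0.001]
contact_force: [0.1, -0.5, -0.2]
gripper_width: -0.001
grasp_force: 0.0
196 [(593, 142, 140), (597, 148, 142), (628, 144, 167), (645, 145, 181), (646, 154, 180)]
198 [(588, 143, 130), (614, 142, 151), (630, 144, 164), (641, 147, 171), (630, 160, 159)]
200 [(587, 143, 123), (615, 142, 146), (628, 144, 155), (616, 156, 143), (463, 222, -1)]
202 [(592, 142, 121), (599, 147, 125), (598, 155, 122), (590, 165, 113), (582, 178, 102)]
204 [(588, 143, 111), (597, 148, 117), (596, 155, 114), (592, 164, 108), (589, 176, 102)]
206 [(589, 143, 106), (598, 147, 112), (598, 155, 109), (591, 165, 100), (593, 174, 100)]
208 [(586, 144, 96), (599, 147, 106), (597, 155, 102), (579, 169, 83), (591, 175, 92)]
210 [(580, 146, 84), (582, 153, 84), (585, 159, 84), (588, 166, 85), (596, 173, 90)]
212 [(589, 143, 86), (588, 151, 83), (592, 157, 84), (597, 163, 88), (594, 174, 81)]
214 [(592, 142, 83), (597, 148, 85), (600, 154, 86), (601, 161, 85), (605, 170, 85)]
```

View pics/scene4.png

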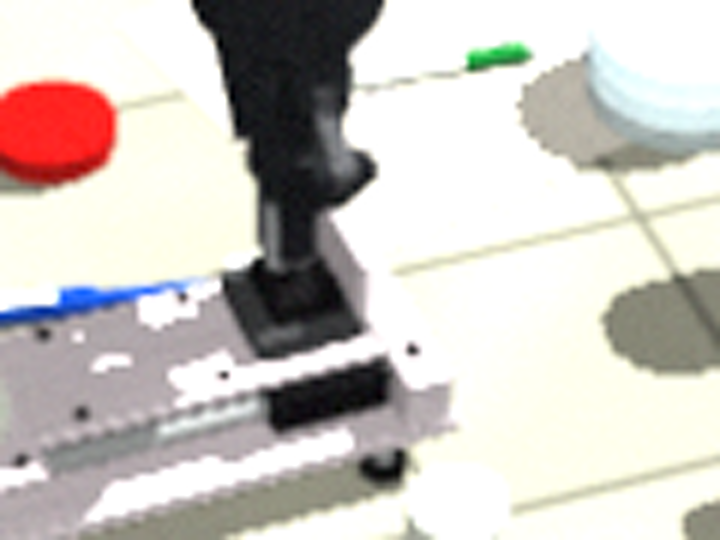

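The fingertip is now at z≈0.099, over the key's middle and clear of the thumb rest at crop (345,250).

```bash
python3 -m inch '[[[-0.002,0,0.004],[0,0,0],0],[[0,0,0.004],[0,0,0],0],[[0,0,0],[0,0,0],0]]'; python3 -m inch '[[[0,0,0.002],[0,0,0],0],[[0,0,0.002],[0,0,0],0],[[0,0,0],[0,0,0],0]]'; python3 -m inch '[[[0,0,0.002],[0,0,0],0],[[0,0,0],[0,0,0],0]]';
```

```text
time: 7.05
tool_pos: [0.585, 0.1489, 0.0815]
tool_rot: [-0.0, 0.693, 0.721, -0.0]
contact_force: [-0.8, -0.5, 0.2]
gripper_width: -0.004
grasp_force: 0.0
time: 7.35
tool_pos: [0.5856, 0.1491, 0.0785]
tool_rot: [0.0, 0.692, 0.721, 0.0]
contact_force: [-1.7, -0.9, 2.1]
gripper_width: -0.001
grasp_force: 1.3
time: 7.55
tool_pos: [0.5857, 0.1491, 0.0765]
tool_rot: [0.0, 0.692, 0.721, 0.0]
contact_force: [-1.2, 0.4, 4.1]
gripper_width: 0.001
grasp_force: 1.7
```

```bash
python3 -m inch '[[[0,0,0.002],[0,0,0],0],[[0,0,0.002],[0,0,0],0],[[0,0,0],[0,0,0],0]]'; python3 -m inch '[[[0,0,0.0015],[0,0,0],0],[[0,0,0],[0,0,0],0]]'; python3 -m inch '[[[0,0,0.001],[0,0,0],0],[[0,0,0],[0,0,0],0]]'
```

```text
time: 7.85
tool_pos: [0.5858, 0.1491, 0.073]
tool_rot: [0.0, 0.692, 0.721, 0.0]
contact_force: [-2.5, -2.1, 6.7]
gripper_width: -0.0
grasp_force: 3.5
time: 8.05
tool_pos: [0.586, 0.1491, 0.0729]
tool_rot: [0.0, 0.692, 0.721, 0.0]
contact_force: [-6.6, -1.0, 13.6]
gripper_width: -0.001
grasp_force: 6.4
time: 8.25
tool_pos: [0.5862, 0.1492, 0.0728]
tool_rot: [0.0, 0.692, 0.722, 0.0]
contact_force: [-8.1, -0.5, 17.4]
gripper_width: -0.002
grasp_force: 8.5
```

The key has bottomed at 17 N. I'll relieve the side load and start sliding.

```bash
python3 -m inch '[[[0,-0.001,0],[0,0,0],0],[[-0.001,0,0],[0,0,0],0],[[-0.001,0,0],[0,0,0],0],[[-0.002,0,0],[0,0,0],0]]'; python3 -m inch '[[[-0.002,0,0],[0,0,0],0],[[-0.002,0,0],[0,0,0],0],[[0,0,0],[0,0,0],0]]'
python3 - <<'E'
from h import *
im,d,W=pts("scene");s=np.s_[165:255,300:420]
cv2.imwrite("pics/scene5.png",cv2.resize(cv2.convertScaleAbs(im[s][...,::-1],alpha=1.5),None,fx=6,fy=6,interpolation=cv2.INTER_CUBIC))
E
```

```text
time: 8.65
tool_pos: [0.5861, 0.146, 0.0728]
tool_rot: [0.0, 0.692, 0.722, 0.002]
contact_force: [-4.9, 0.9, 15.2]
gripper_width: -0.001
grasp_force: 7.2
time: 8.95
tool_pos: [0.5863, 0.1415, 0.0728]
tool_rot: [0.001, 0.692, 0.721, 0.001]
contact_force: [-5.3, -0.7, 13.7]
gripper_width: -0.001
grasp_force: 7.2
```

View pics/scene5.png

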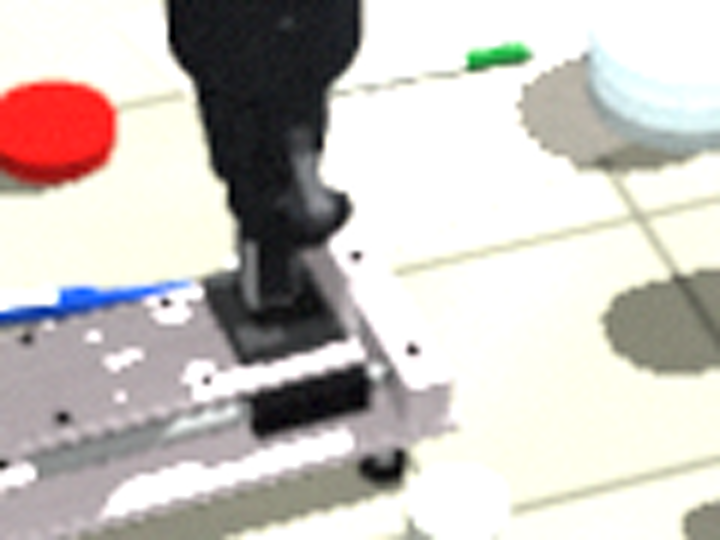

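The housing and thumb rest moved with the finger (about 20 px in the crop), and the gap to the end block has opened. I'll carry on.

```bash
python3 -m inch '[[[-0.002,0,0.0003],[0,0,0],0],[[-0.003,0,0.0003],[0,0,0],0],[[-0.004,0,0],[0,0,0],0],[[-0.004,0,0],[0,0,0],0],[[-0.004,0,0],[0,0,0],0],[[-0.004,0,0],[0,0,0],0],[[-0.004,0,0],[0,0,0],0]]'
```

```text
time: 9.7
tool_pos: [0.5874, 0.1167, 0.0728]
tool_rot: [0.001, 0.692, 0.722, 0.002]
contact_force: [-6.8, 1.4, 17.4]
gripper_width: -0.001
grasp_force: 8.5
```

```bash
python3 -m inch '[[[-0.004,0,0],[0,0,0],0],[[-0.004,0,0],[0,0,0],0],[[-0.004,0,0],[0,0,0],0],[[-0.004,0,0],[0,0,0],0],[[-0.004,0,0],[0,0,0],0],[[-0.004,0,0],[0,0,0],0]]';  python3 -m inch '[[[-0.004,0,0],[0,0,0],0],[[-0.004,0,0],[0,0,0],0],[[-0.004,0,0],[0,0,0],0],[[-0.004,0,0],[0,0,0],0],[[-0.003,0,0],[0,0,0],0]]'
```

```text
time: 10.3
tool_pos: [0.5883, 0.0926, 0.0728]
tool_rot: [0.001, 0.692, 0.722, 0.001]
contact_force: [-6.5, 0.2, 17.4]
gripper_width: -0.003
grasp_force: 8.6
time: 10.8
tool_pos: [0.5891, 0.0734, 0.0728]
tool_rot: [0.001, 0.692, 0.721, 0.001]
contact_force: [-6.9, 1.0, 18.1]
gripper_width: -0.002
grasp_force: 8.7
```

```bash
python3 -m inch '[[[-0.003,0,0],[0,0,0],0],[[-0.003,0,0],[0,0,0],0],[[-0.003,0,0],[0,0,0],0],[[-0.002,0,0],[0,0,0],0],[[-0.002,0,0],[0,0,0],0],[[0,0,0],[0,0,0],0]]';  python3 -m inch '[[[-0.001,0,0],[0,0,0],0],[[-0.001,0,0],[0,0,0],0],[[0,0,0],[0,0,0],0]]'
```

```text
time: 11.4
tool_pos: [0.5897, 0.0601, 0.0728]
tool_rot: [0.001, 0.692, 0.721, 0.001]
contact_force: [-6.7, 0.3, 17.3]
gripper_width: -0.004
grasp_force: 8.7
time: 11.7
tool_pos: [0.5897, 0.059, 0.0728]
tool_rot: [0.0, 0.692, 0.721, 0.002]
contact_force: [-6.2, 3.2, 17.8]
gripper_width: 0.0
grasp_force: 8.7
```

The y force is rising and the motion stalls at 90 mm of travel. One more nudge to confirm the stop.

```bash
python3 -m inch '[[[-0.001,0,0],[0,0,0],0],[[0,0,0],[0,0,0],0],[[0,0,0],[0,0,0],0]]'
python3 - <<'E'
from h import *
im,d,W=pts("scene")
cv2.imwrite("pics/scene6.png",cv2.resize(cv2.convertScaleAbs(im[150:260,210:410,::-1],alpha=1.3),None,fx=4,fy=4,interpolation=cv2.INTER_CUBIC))
E
```

```text
time: 12.0
tool_pos: [0.5897, 0.0589, 0.0728]
tool_rot: [-0.0, 0.692, 0.721, 0.002]
contact_force: [-5.9, 4.9, 17.2]
gripper_width: 0.003
grasp_force: 8.7
```

View pics/scene6.png

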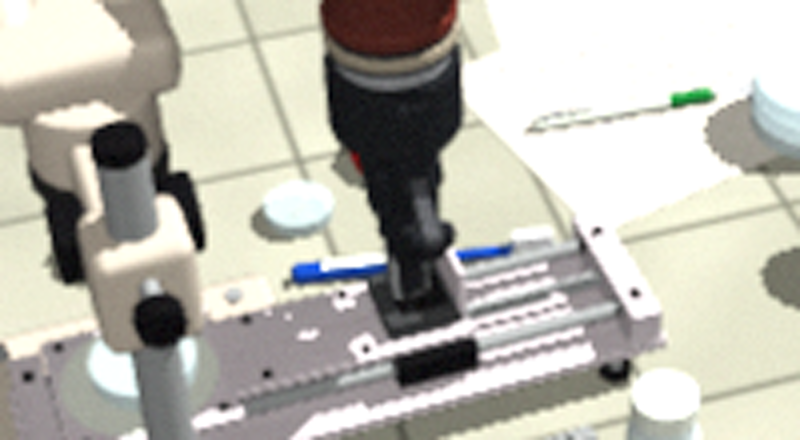

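The carriage is at the stop below the objective: the dish is at about (140,365) in the crop and still on the inlay, and the push force grows without motion. I'll release straight up.

```bash
python3 -m inch '[[[0,0,-0.003],[0,0,0],0],[[0,0,-0.003],[0,0,0],0],[[0,0,-0.004],[0,0,0],0],[[0,0,-0.005],[0,0,0],0],[[0,0,-0.01],[0,0,0],0],[[0,0,-0.03],[0,0,0],0],[[0,0,-0.04],[0,0,0],0],[[0,0,-0.04],[0,0,0],0]]'; python3 -m inch '[[[0,0,-0.03],[0,0,0],0],[[0,0,0],[0,0,0],0],[[0,0,0],[0,0,0],0]]'
python3 - <<'E'
from h import *
im,d,W=pts("scene");X,Y,Z=np.moveaxis(W,-1,0)
k=(abs(X-.59)<.014)&(abs(Y-.061)<.012)&(Z>.06)&(Z<.1); print("key",np.median(Z[k]),k.sum())
t=(abs(X-.59)<.03)&(Y>.06)&(Y<.12)&(Z>.097)&(Z<.108); print("thumb",np.median(W[t],0),t.sum())
cv2.imwrite("pics/scene7.png",cv2.resize(cv2.convertScaleAbs(im[150:260,210:410,::-1],alpha=1.3),None,fx=4,fy=4,interpolation=cv2.INTER_CUBIC))
E
```

```text
time: 12.85
tool_pos: [0.5872, 0.0567, 0.2045]
tool_rot: [-0.001, 0.693, 0.721, -0.001]
contact_force: [0.7, -0.3, 0.5]
gripper_width: -0.004
grasp_force: 0.0
time: 13.15
tool_pos: [0.5883, 0.0568, 0.2348]
tool_rot: [0.0, 0.693, 0.721, 0.0]
contact_force: [0.4, 0.1, 0.2]
gripper_width: -0.004
grasp_force: 0.0
key 0.08503327420714253 89
thumb [0.590075   0.08652559 0.10238855] 46
```

View pics/scene7.png

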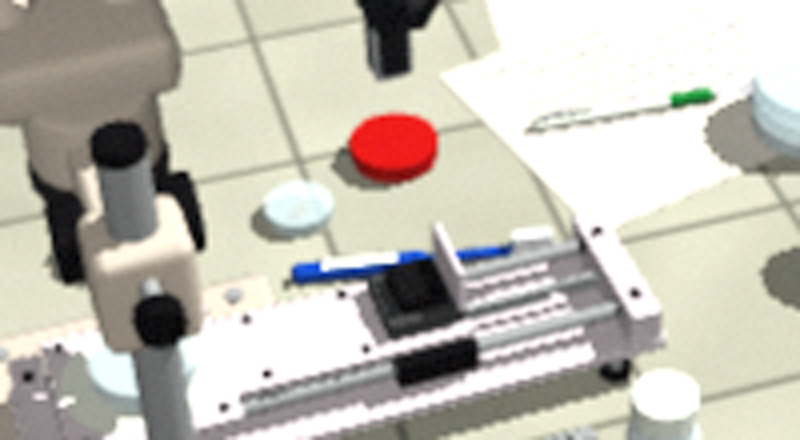

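The key is up again (z≈0.085, the same reading as before the press), the carriage is at the stop and the gripper is clear, so I'm handing in.

```bash
python3 -c "
from plant import manip
print(manip.job_done())"
```

```text
the job is handed in; nothing more can be done
None
```

I held the key down for the whole slide, the carriage stopped against the end block below the objective, and the key sprang back up; the dish looks in place on its plate, and I've handed the job in (no verdict was returned).

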